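Draw the test tray and find the box's slot in the graded stand

TASK

Use the hooked rod to catch the pull loop hidden under the shelf's front edge and draw the tray of set-top boxes all the way out, then lay the rod flat on the bench again, clear of the loop. Take the middle box out of the tray and stand it in the narrowest slot of the graded stand that accepts it - the boxes differ in thickness and are not marked, so step it along from the narrow end - upright, about centred along the slot and right down on its floor. Leave the other two boxes standing in their places in the tray, the tray out, and the other things on the bench where they are.

Things in the scene. Friction and masses are not known exactly. Their poses are not given: they have to be found in the camera images.
- hook: hooked rod lying on the bench, left; 80 g. Square wooden handle 16 x 16 mm from x = -85 to +15 mm, then a 6 mm steel rod along x whose end bends to +y as a hook: crossbar at x = 91 mm, tip at (83, 23) mm curling back. All in one horizontal plane, the handle axis 8 mm above the underside. Origin under the handle, near the balance point: grip it there. z up.
- hook_throat (a point): the inside of the hook, where a wire it has caught sits: 85 mm ahead (x) and 11.5 mm aside (y) of the rod's origin, 8 mm above its underside.
- shelf: low grey steel bench shelf, fixed, 340 mm wide (y), 270 mm deep (x), top 132 mm high, a network switch on it. Origin on the bench below the middle of its front edge; x points inward, away from the robot. The front edge (the ledge) hangs down to 104 mm above the bench; the front below is open, 316 mm wide.
- tray (a joint): how far the steel tray under the shelf is drawn out, m: 0 = home (start), 0.168 = at its stop. Slides along the shelf's -x, towards the robot, against about 2 N of friction, stays where left. Tray 250 mm wide, 210 mm deep; front wall top 54 mm, side walls 38 mm above the bench; at home its front wall is 45 mm behind the shelf's front edge.
- pull_loop (a point): the tray's pull loop: an upright D of 6 mm steel wire on the middle of the tray's front, in a vertical plane along x. This point is the centre of its outer upright bar, 39 mm above the bench (straight from 28 to 50 mm), 30 mm before the front wall, 27 mm clear between, open to both sides. At the start 15 mm behind the shelf's front edge, hidden from above. Axes as the shelf's.
- tray_middle (a point): on the tray's floor (12 mm above the bench), under the middle one of the three places, which are 75 mm apart across y, each between two ribs 6 mm high and 38 mm apart. Moves with the tray; axes as the shelf's. The middle box is the one nearest to this point.
- stand: aluminium stand for set-top boxes on edge, fixed: base 130 mm (x) by 163.5 mm (y), 10 mm thick, with five parallel walls along x, 110 mm long, 10 mm thick, tops rounded and 50 mm above the bench. They form four slots of growing width from -y to +y, open above and at both ends. Origin on the bench below the centre.
- slot1 (a point): centre of the floor of slot 1 of the stand (10 mm above the bench, 40 mm below the wall tops), at stand y = -56.25 mm, 15 mm wide (narrowest). x along the slot, z up.
- slot2 (a point): centre of the floor of slot 2 of the stand (10 mm above the bench, 40 mm below the wall tops), at stand y = -28 mm, 21.5 mm wide. x along the slot, z up.
- slot3 (a point): centre of the floor of slot 3 of the stand (10 mm above the bench, 40 mm below the wall tops), at stand y = +6.5 mm, 27.5 mm wide. x along the slot, z up.
- slot4 (a point): centre of the floor of slot 4 of the stand (10 mm above the bench, 40 mm below the wall tops), at stand y = +47 mm, 33.5 mm wide (widest). x along the slot, z up.
- box_a: one of three black set-top boxes on edge, side by side in the tray in changing order: rigid, 100 mm long (x), 85 mm tall (z), about 200 g. Thickness (y) 19, 25 or 31 mm, different for each of the three; which is which is not marked or told. Origin at the centre of its underside; z up, x away from the robot, y across the thickness.
- box_b: one of three black set-top boxes on edge, side by side in the tray in changing order: rigid, 100 mm long (x), 85 mm tall (z), about 200 g. Thickness (y) 19, 25 or 31 mm, different for each of the three; which is which is not marked or told. Origin at the centre of its underside; z up, x away from the robot, y across the thickness.
- box_c: one of three black set-top boxes on edge, side by side in the tray in changing order: rigid, 100 mm long (x), 85 mm tall (z), about 200 g. Thickness (y) 19, 25 or 31 mm, different for each of the three; which is which is not marked or told. Origin at the centre of its underside; z up, x away from the robot, y across the thickness.
- screwdriver: bystander: yellow-handled screwdriver 180 mm long, lying near the robot, to the right. Origin under its middle.
- tape_roll: bystander: roll of masking tape lying flat, 90 mm across, 24 mm high, near the robot, to the left. Origin centre of underside.
- cutters: bystander: flush cutters with red grips, 125 mm long, lying right of the shelf. Origin near the middle of the underside.
- power_brick: bystander: black power brick 92 x 42 x 30 mm, lying left of the shelf. Origin centre of underside.
- screw_tray: bystander: grey open tray 120 x 90 x 25 mm with screws, right of the stand. Origin centre of underside.
- tape_dispenser: bystander: heavy black tape dispenser 170 x 65 x 124 mm with a roll in it, far left. Origin centre of underside.

How it is judged:
On the way, in this order (a step that is already met when the one before it is completed fails the run):
1. the tray is at its stop, drawn there by the hook, which is still in the pull loop (value of joint tray above 0.158 m and distance between hook_throat and pull_loop below 0.025 m), for 0.1 s.
2. the hooked rod lies flat on the bench again, let go and clear of the loop, the tray still out (height (world z) of hook below 0.012 m and angle between hook's own z axis and vertical below 0.15 rad and contact force between the fingers and hook below 0.2 N and horizontal distance between hook_throat and pull_loop above 0.04 m and value of joint tray above 0.15 m), for 0.2 s.
3. the middle box has been lifted clear out of the tray, the other two still stand in it (((z of box_b in the frame of tray_middle above 0.05 m and (y of box_a in the frame of tray_middle above 0.055 m or y of box_a in the frame of tray_middle below -0.055 m) and horizontal distance between each of box_a, box_c and tray_middle below 0.11 m and z of each of box_a, box_c in the frame of tray_middle below 0.006 m and angle between each of box_a, box_c's own z axis and vertical below 0.12 rad and (y of box_c in the frame of tray_middle above 0.055 m or y of box_c in the frame of tray_middle below -0.055 m)) or (z of box_a in the frame of tray_middle above 0.05 m and (y of box_b in the frame of tray_middle above 0.055 m or y of box_b in the frame of tray_middle below -0.055 m) and horizontal distance between each of box_b, box_c and tray_middle below 0.11 m and z of each of box_b, box_c in the frame of tray_middle below 0.006 m and angle between each of box_b, box_c's own z axis and vertical below 0.12 rad and (y of box_c in the frame of tray_middle above 0.055 m or y of box_c in the frame of tray_middle below -0.055 m)) or (z of box_c in the frame of tray_middle above 0.05 m and (y of box_b in the frame of tray_middle above 0.055 m or y of box_b in the frame of tray_middle below -0.055 m) and horizontal distance between each of box_b, box_a and tray_middle below 0.11 m and z of each of box_b, box_a in the frame of tray_middle below 0.006 m and angle between each of box_b, box_a's own z axis and vertical below 0.12 rad and (y of box_a in the frame of tray_middle above 0.055 m or y of box_a in the frame of tray_middle below -0.055 m)))), for 0.1 s.
At the end, for the whole second after the job is handed in: Middle box stands in its slot (19 mm: slot 2, 25: 3, 31: 4), underside within 4 mm of the floor, within 20 mm along and 4 mm across, tilt under 0.12 rad. Other two upright in the outer tray places; tray out over 150 mm; rod flat on the bench, over 40 mm from the loop; all at rest (all of step 2 and linear speed of each of box_b, box_a, box_c, hook below 0.02 m/s and ((x of box_b in the frame of slot2 between -0.02 and 0.02 m and y of box_b in the frame of slot2 between -0.004 and 0.004 m and z of box_b in the frame of slot2 between -0.003 and 0.004 m and angle between each of box_b, box_a, box_c's own z axis and vertical below 0.12 rad and (y of box_a in the frame of tray_middle above 0.055 m or y of box_a in the frame of tray_middle below -0.055 m) and horizontal distance between each of box_a, box_c and tray_middle below 0.11 m and z of each of box_a, box_c in the frame of tray_middle below 0.006 m and (y of box_c in the frame of tray_middle above 0.055 m or y of box_c in the frame of tray_middle below -0.055 m)) or (x of box_a in the frame of slot3 between -0.02 and 0.02 m and y of box_a in the frame of slot3 between -0.004 and 0.004 m and z of box_a in the frame of slot3 between -0.003 and 0.004 m and angle between each of box_a, box_b, box_c's own z axis and vertical below 0.12 rad and (y of box_b in the frame of tray_middle above 0.055 m or y of box_b in the frame of tray_middle below -0.055 m) and horizontal distance between each of box_b, box_c and tray_middle below 0.11 m and z of each of box_b, box_c in the frame of tray_middle below 0.006 m and (y of box_c in the frame of tray_middle above 0.055 m or y of box_c in the frame of tray_middle below -0.055 m)) or (x of box_c in the frame of slot4 between -0.02 and 0.02 m and y of box_c in the frame of slot4 between -0.004 and 0.004 m and z of box_c in the frame of slot4 between -0.003 and 0.004 m and angle between each of box_c, box_b, box_a's own z axis and vertical below 0.12 rad and (y of box_b in the frame of tray_middle above 0.055 m or y of box_b in the frame of tray_middle below -0.055 m) and horizontal distance between each of box_b, box_a and tray_middle below 0.11 m and z of each of box_b, box_a in the frame of tray_middle below 0.006 m and (y of box_a in the frame of tray_middle above 0.055 m or y of box_a in the frame of tray_middle below -0.055 m)))); the robot touches nothing.
It fails at once if a bystander on the bench (screwdriver, tape roll, cutters, power brick, screw tray, tape dispenser) is shoved more than 30 mm (distance of any of screwdriver, tape_roll, cutters, power_brick, screw_tray, tape_dispenser from where it was at the start of the episode above 0.03 m).
It also fails if it takes over 72 s, if anything falls off the work surface, if the arm or the gripper's body presses on something with over 40 N, if the wrist force passes 120 N, or if a joint passes its speed limit or range.

ROBOT

A 6-joint arm with a two-finger parallel gripper is mounted at the origin on the work surface. World frame = base frame: x ahead of the robot, y to its left, z up, the work surface at z = 0. Lengths are in m, angles in rad, forces in N, time in s.
With the tool pointing down it reaches from about 0.25 to 0.775 m from the base axis. Payload 4 kg.
Tool frame: the origin (TCP) lies at the very end of the fingers, on their centre line; the grasp point (between the pads) lies 19 mm behind it (robot.tcp_to_grasp is the distance from the TCP to the grasp point, in m); z points along the fingers, y is the line along which they close (so a half turn about z gives the same grasp; the last joint's range is limited). The gripper opens to 94 mm and grips with 3 to 60 N. Pads are 16 mm wide; open, the fingers measure 119 mm over their backs; the gripper's body (75 mm by 177 mm) begins 78 mm behind the grasp point.
Start: joints at [-1.431, 0.087, 1.371, -0, 1.684, -0.103], TCP at [0.132, -0.534, 0.206] pointing down, gripper open.
Joint ranges: [-3.1, 3.1], [-0.76, 2.03], [0.27, 2.55], [-1.08, 4.22], [0.17, 2.65], [-2.57, 2.57]. Speed limits (rad/s): [2.79, 2.79, 3.14, 3.14, 3.14, 3.14].

INTERFACE

Orientations are given as [roll, pitch, yaw] about the fixed x, y, z axes, in that order (R = Rz(yaw) Ry(pitch) Rx(roll)).
In Python, from bench import robot, order, status, snapshot gives the robot as it stands (robot), with the cameras as plain functions, the job (order) and the readings (status).
- The arm moves only by the tool send_path, called after "Emit:" by a JSON object that holds its "api" and its "payload". Schema: {"type":"object","properties":{"rows":{"type":"array","items":{"type":"array","items":{"type":"array","items":{"type":"number"},"minItems":5,"maxItems":5},"minItems":1,"maxItems":20},"minItems":1,"maxItems":1},"only":{"type":"string"},"quiet":{"type":"boolean"},"lines":{"type":"string"}},"required":["rows"],"additionalProperties":false}. rows is a list that holds a single list of rows (three levels of brackets), with 1 to 20 rows, each of 5 numbers: the finger opening in m, then dx, dy, dz in m, then a turn about the tool's z in rad; each row shifts and turns the commanded pose from where the row before left it, along the tool's axes as they then stand; what a row does not reach is not made up. A row lasts 1/12 s, in which the tool goes at most 0.0417 m and 0.125 rad, less where a joint would pass 70% of its speed; a pose out of reach is approached as far as the arm can. The fingers move at their own pace and stop on an object; the grip force is fixed at half the most. Time passes only in rows, so rows that do not move let the fingers close. The tool returns the time, the measured TCP pose, the force, the opening and the grip force at its end. only (a regular expression) keeps the lines of the reply that match it, lines (a string "A,B") keeps lines A to B, and quiet returns only ok. Input that does not fit is refused with a message, and nothing moves.
- status.get_obs(): the state, without advancing time (a new reading comes with each control period).
- snapshot(name): name is "side" or "top" or "wrist"; returns a dict with "color" (384x512x3 uint8, blue, green, red), "fx", "fy", "cx", "cy" (pixels), "extrinsics" (4x4, takes a point from world to camera coordinates). Camera axes: x right, y down, z forward; pixel columns grow to the right and rows downward; lengths in m; the calibration is good to about 2 mm. A picture is of the moment at which its call begins. There is no depth.
- order.close_job(): hands the job in; it is judged then, once.
The state is a dict: "time": time; "joint_positions": joint angles; "qvel": joint speeds; "joint_torque": joint torques, N m; "tool_pos": TCP position; "ee_rot": TCP orientation; "wrist_force": force on the tool from outside, world axes, zero at the start; "wrist_torque": the same for the moment, N m; "width": finger opening in m; "finger_force": force on a finger pad.
Only numpy, scipy, OpenCV 4.12 (cv2) and the standard library are available. Lean on these libraries where they do the work, as an engineer would, in place of code of your own. Each camera call takes 0.05 s, during which the arm holds its last target. There are 200 camera calls.

## Working session

There is one attempt and no reset: what is moved stays moved. The work goes in short steps, Python scripts to look and compute and a tool call to move; the robot and the scene stay as the last step left them, time stands still between calls to the robot, and variables do not carry over. Pictures are saved under pics/ and viewed, at most 13 in all, crops included, and the job is handed in when it is done.

```bash
ls; mkdir -p pics
```

Run:
```python
from bench import robot, order, status, snapshot
import cv2,numpy as np,pickle
for n in ("top","side"):
    s=snapshot(n); cv2.imwrite(f"pics/{n}0.png",s["color"]); pickle.dump(s,open(f"pics/{n}0.pkl","wb"))
    print(n,s["fx"],s["cx"],s["cy"]); print(np.round(s["extrinsics"],3))
o=status.get_obs(); print(o["tool_pos"],o["ee_rot"],o["width"],o["time"])
```

```text
bench.py
pics
top 382.3366791338906 252.89954081461138 194.27447784571137
[[-0.016 -1.     0.019  0.01 ]
 [-0.995  0.014 -0.094  0.59 ]
 [ 0.094 -0.02  -0.995  1.342]
 [ 0.     0.     0.     1.   ]]
side 495.4765248539932 250.6412435552438 187.53223380811315
[[ 0.945  0.327 -0.015 -0.565]
 [ 0.244 -0.733 -0.635 -0.079]
 [-0.218  0.596 -0.772  1.847]
 [ 0.     0.     0.     1.   ]]
[ 0.13217406 -0.53336131  0.20442079] [-3.13958247e+00 -2.15850855e-04  2.42830704e-01] 0.09420331237851334 0.1
```

```bash
python3 -c "
import cv2
for n in ('top','side'):
    i=cv2.imread(f'pics/{n}0.png'); cv2.imwrite(f'pics/{n}0b.png',cv2.resize(i,(800,600),interpolation=cv2.INTER_CUBIC))"
```

```text
(no output)
```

View pics/top0b.png

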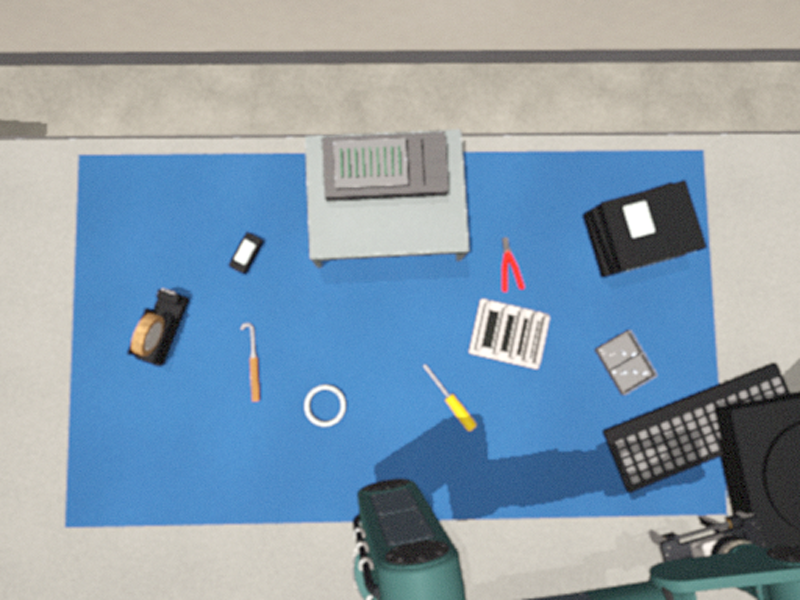

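View pics/side0b.png

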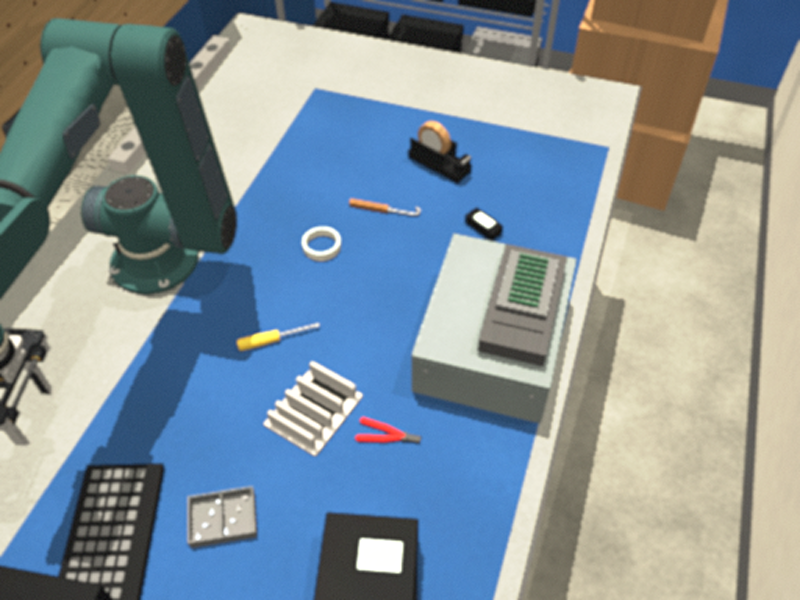

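Top view (800-px scale): the hook's handle is at (255,380) with the hook end at (246,325) curling left. The shelf's front edge runs (310,260)-(468,252), and the stand at (510,333) has its widest slot on the left. Side view agrees. Next I measure these.

Create h.py:
```python
import cv2,numpy as np,pickle
def ray(s,uv):
    E=np.array(s["extrinsics"]);uv=np.atleast_2d(uv).astype(float)
    d=np.c_[(uv[:,0]-s["cx"])/s["fx"],(uv[:,1]-s["cy"])/s["fy"],np.ones(len(uv))]@E[:3,:3]
    return -E[:3,:3].T@E[:3,3],d
def plane(s,uv,z):
    c,d=ray(s,uv); return c+d*((z-c[2])/d[:,2])[:,None]
def load(n): return pickle.load(open(f"pics/{n}.pkl","rb"))
def proj(s,p):
    E=np.array(s["extrinsics"]);q=np.atleast_2d(p)@E[:3,:3].T+E[:3,3]
    return np.c_[q[:,0]/q[:,2]*s["fx"]+s["cx"],q[:,1]/q[:,2]*s["fy"]+s["cy"]]
```

Create m.py:
```python
from h import *
for n in("top0","side0"):
    s=load(n);im=s["color"];hsv=cv2.cvtColor(im,cv2.COLOR_BGR2HSV);H,S,V=cv2.split(hsv)
    k=512/800
    m=((H<14)&(S>110)&(V>70)).astype(np.uint8)
    roi=np.zeros_like(m)
    if n=="top0": roi[int(330*k):int(420*k),int(235*k):int(275*k)]=1
    else: roi[int(190*k):int(220*k),int(340*k):int(395*k)]=1
    ys,xs=np.nonzero(m*roi); P=plane(s,np.c_[xs,ys],0.014)[:,:2]
    c,sz,a=cv2.minAreaRect(P.astype(np.float32)); print(n,"handle",len(xs),c,sz,a)
    # non-blue mask contours
    blue=((H>95)&(H<125)&(S>100)).astype(np.uint8)
    nb=1-blue; roi[:]=0
    if n=="top0": roi[int(285*k):int(385*k),int(455*k):int(565*k)]=1
    else: roi[int(355*k):int(465*k),int(255*k):int(370*k)]=1
    if n=="top0":
        ys,xs=np.nonzero(nb[int(315*k):int(352*k),int(230*k):int(270*k)]); print("rodhook",np.round(plane(s,np.c_[xs+int(230*k),ys+int(315*k)],.008)[:,:2],3).tolist())
        print("shelfcorner",plane(s,np.array([[310,260],[468,252],[306,136],[462,131]])*k-.2,.132))
    st=nb*roi
    cs=max(cv2.findContours(st,0,2)[0],key=cv2.contourArea)
    r=cv2.minAreaRect(cs); print("stand px",r); print(cv2.approxPolyDP(cv2.convexHull(cs),4,True)[:,0]*800/512)
    P=plane(s,cs[:,0],.005)[:,:2]; print("stand plane",cv2.minAreaRect(P.astype(np.float32)))
a=load("top0")["color"];b=load("side0")["color"]
A=cv2.resize(a[180:250,285:365],None,fx=5,fy=5,interpolation=2);B=cv2.resize(b[220:300,160:240],None,fx=5,fy=5,interpolation=2)
C=cv2.resize(a[75:180,190:310],None,fx=3,fy=3,interpolation=2)
o=np.zeros((560,800,3),np.uint8);o[:350,:400]=A;o[:400,400:]=B
cv2.imwrite("pics/c1.png",np.ascontiguousarray(o[:400]));
```

```bash
python3 m.py
```

```text
top0 handle 14 (0.42396190762519836, 0.3184582591056824) (0.08852756023406982, 0.001590222236700356) 3.2114551067352295
rodhook [[0.555, 0.348], [0.555, 0.344], [0.555, 0.341], [0.551, 0.355], [0.551, 0.351], [0.551, 0.348], [0.551, 0.344], [0.551, 0.341], [0.551, 0.337], [0.548, 0.358], [0.548, 0.355], [0.548, 0.351], [0.548, 0.348], [0.548, 0.344], [0.547, 0.341], [0.547, 0.337], [0.547, 0.333], [0.544, 0.358], [0.544, 0.355], [0.544, 0.351], [0.544, 0.348], [0.544, 0.344], [0.544, 0.341], [0.544, 0.337], [0.544, 0.333], [0.544, 0.33], [0.541, 0.362], [0.541, 0.358], [0.54, 0.355], [0.54, 0.351], [0.54, 0.34], [0.54, 0.337], [0.54, 0.333], [0.54, 0.33], [0.537, 0.358], [0.537, 0.355], [0.537, 0.337], [0.537, 0.333], [0.536, 0.33], [0.533, 0.337], [0.533, 0.333], [0.533, 0.33], [0.529, 0.337], [0.529, 0.333], [0.529, 0.33], [0.526, 0.337], [0.526, 0.333], [0.526, 0.33], [0.522, 0.337], [0.522, 0.333], [0.522, 0.33], [0.519, 0.337], [0.519, 0.333], [0.518, 0.33], [0.518, 0.326], [0.515, 0.337], [0.515, 0.333], [0.515, 0.33], [0.515, 0.326], [0.511, 0.337], [0.511, 0.333], [0.511, 0.3
[... 611 characters left out ...]
0312), (47.724708557128906, 37.8543701171875), 12.528807640075684)
[[479.6875 298.4375]
 [548.4375 314.0625]
 [537.5    368.75  ]
 [467.1875 351.5625]]
stand plane ((0.5200842022895813, -0.26279112696647644), (0.17339837551116943, 0.1376453936100006), 75.9094009399414)
side0 handle 28 (0.4245292544364929, 0.32218047976493835) (0.09493310004472733, 0.02029755525290966) 3.4108164310455322
stand px ((199.65615844726562, 260.3012390136719), (42.9666748046875, 56.951908111572266), 38.1572265625)
[[314.0625 360.9375]
 [362.5    395.3125]
 [310.9375 454.6875]
 [262.5    421.875 ]]
stand plane ((0.5155544281005859, -0.25341570377349854), (0.18220797181129456, 0.14686395227909088), 75.88038635253906)
```

View pics/c1.png

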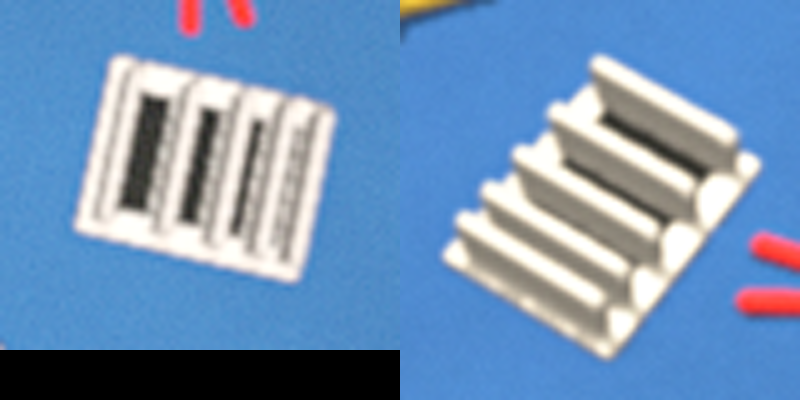

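The crop shows the stand's widest slot (dark floor) at the left, i.e. world +y, and the narrowest at the right. Now move over the hook for a wrist view.

Emit:
{"api": "send_path", "payload": {"rows": [[[0.094, 0, 0, 0, 0.07], [0.094, 0, 0, 0, 0.073], [0.094, 0.0168, -0.0364, 0, 0], [0.094, 0.0168, -0.0364, 0, 0], [0.094, 0.0168, -0.0364, 0, 0], [0.094, 0.0168, -0.0364, 0, 0], [0.094, 0.0168, -0.0364, 0, 0], [0.094, 0.0168, -0.0364, 0, 0], [0.094, 0.0168, -0.0364, 0, 0], [0.094, 0.0168, -0.0364, 0, 0], [0.094, 0.0168, -0.0364, 0, 0], [0.094, 0.0168, -0.0364, 0, 0], [0.094, 0.0168, -0.0364, 0, 0], [0.094, 0.0168, -0.0364, 0, 0], [0.094, 0.0168, -0.0364, 0, 0], [0.094, 0.0168, -0.0364, 0, 0], [0.094, 0.0168, -0.0364, 0, 0], [0.094, 0.0168, -0.0364, 0, 0], [0.094, 0.0168, -0.0364, 0, 0], [0.094, 0.0168, -0.0364, 0, 0]]]}}

```text
time: 1.77
tool_pos: [0.3676, 0.1505, 0.2052]
ee_rot: [3.141, -0.0, 0.101]
wrist_force: [0.8, -0.2, 0.4]
width: 0.0939
finger_force: 0.0
```

Emit:
{"api": "send_path", "payload": {"rows": [[[0.094, 0.0168, -0.0364, 0, 0], [0.094, 0.0168, -0.0364, 0, 0], [0.094, 0.0168, -0.0364, 0, 0], [0.094, 0.0168, -0.0364, 0, 0], [0.094, 0, 0, 0, 0]]]}}

```text
time: 2.18
tool_pos: [0.4206, 0.305, 0.2024]
ee_rot: [-3.141, 0.004, 0.105]
wrist_force: [-0.2, -1.0, -0.4]
width: 0.094
finger_force: 0.0
```

Create w.py:
```python
import sys
from h import *
from bench import robot, order, status, snapshot
n=sys.argv[1];s=snapshot(sys.argv[2] if len(sys.argv)>2 else "wrist");pickle.dump(s,open(f"pics/{n}.pkl","wb"))
cv2.imwrite(f"pics/{n}.png",s["color"])
E=np.array(s["extrinsics"]);print("cam",-E[:3,:3].T@E[:3,3]);print(np.round(E[:3,:3],3))
o=status.get_obs();print(o["time"],o["tool_pos"],o["ee_rot"],o["wrist_force"],o["width"])
```

```bash
python3 w.py w1
```

```text
cam [0.49106553 0.31135898 0.38225465]
[[ 0.105 -0.994 -0.001]
 [-0.964 -0.102  0.247]
 [-0.245 -0.025 -0.969]]
2.2333 [0.41989798 0.30203078 0.20294842] [3.13995584 0.00427678 0.10394233] [-0.30232606 -1.3988161  -0.44472316] 0.09415426999732182
```

View pics/w1.png

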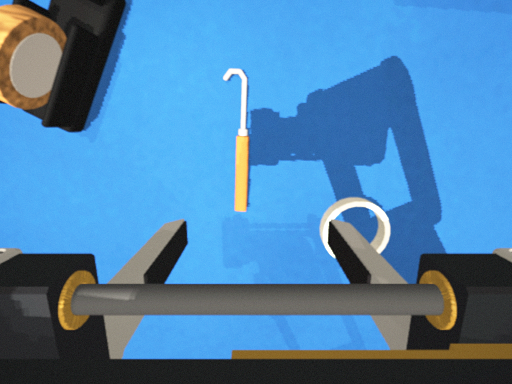

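The hook lies dead ahead: handle from (242,136) to (240,211), rod up to (244,72), tip at (226,78); tape roll at (356,229).

Run:
```python
from h import *
s=load("w1");H,S,V=cv2.split(cv2.cvtColor(s["color"],cv2.COLOR_BGR2HSV))
m=((H<25)&(S>100)).astype(np.uint8);m[:,:200]=0;m[:,290:]=0;m[:120]=0;m[225:]=0
ys,xs=np.nonzero(m);P=plane(s,np.c_[xs,ys],.016)[:,:2]
vx,vy,x0,y0=cv2.fitLine(P.astype(np.float32),2,0,.01,.01).ravel()
t=(P-[x0,y0])@[vx,vy];print("handle yaw",np.arctan(vy/vx),"c",x0,y0,"ext",t.min(),t.max())
m2=((S<90)&(V>90)).astype(np.uint8);m2[:,:215]=0;m2[:,260:]=0;m2[:60]=0;m2[133:]=0
ys,xs=np.nonzero(m2);P2=plane(s,np.c_[xs,ys],.008)[:,:2]
print(P2[np.argmax(P2[:,0])],P2[np.argmax(P2[:,1])],len(P2))
yy=np.arctan(vy/vx)
L=(P2-[x0,y0])@np.array([[np.cos(yy),-np.sin(yy)],[np.sin(yy),np.cos(yy)]])
r=L[(L[:,0]<.11)&(L[:,0]>.06)];print("rod local y",r[:,1].mean(),"xmax",L[:,0].max(),"ymax",L[:,1].max())
a=load("top0");k=.64
print("tape",plane(a,np.array([[325,405]])*k,.024),"driver",plane(a,np.array([[425,367],[475,430],[445,397]])*k,.015))
print("tape w",plane(s,[[356,229]],.02))
```

```text
handle yaw 0.04291982 c 0.42304307 0.32460687 ext -0.04775919818333586 0.05041313586219301
[0.55265394 0.34272594] [0.54180359 0.35897984] 504
rod local y 0.002654141058820688 xmax 0.1302689359590579 ymax 0.029245701356217017
tape [[0.36309649 0.1635376  0.024     ]] driver [[ 0.4446853  -0.06482556  0.015     ]
 [ 0.30040471 -0.17574014  0.015     ]
 [ 0.37582824 -0.10915625  0.015     ]]
tape w [[0.36668208 0.16393742 0.02      ]]
```

Emit:
{"api": "send_path", "payload": {"rows": [[[0.094, 0, 0, 0, 0.04], [0.094, 0.0198, -0.011, 0.02, 0], [0.094, 0.0198, -0.011, 0.02, 0], [0.06, 0, 0, 0.04, 0], [0.05, 0, 0, 0.04, 0], [0.05, 0, 0, 0.04, 0], [0.05, 0, 0, 0.03, 0], [0.05, 0, 0, 0.009, 0], [0.05, 0, 0, 0, 0], [0.05, 0, 0, 0, 0]]]}}

```text
time: 3.07
tool_pos: [0.4592, 0.3237, 0.0079]
ee_rot: [-3.141, -0.002, 0.059]
wrist_force: [0.2, 0.3, 1.2]
width: 0.0519
finger_force: 0.0
```

```bash
python3 -c "
from bench import robot, order, status, snapshot;o=status.get_obs();print(o['tool_pos'],o['ee_rot'],o['wrist_force'])"
```

```text
[0.45923333 0.3237298  0.00794045] [-3.14126814e+00 -1.77094096e-03  5.91458451e-02] [0.2112657  0.27104362 1.16387409]
```

Emit:
{"api": "send_path", "payload": {"rows": [[[0.05, 0, -0.002, 0.004, 0], [0.05, 0, 0, 0, 0], [0, 0, 0, 0, 0], [0, 0, 0, 0, 0], [0, 0, 0, 0, 0], [0, 0, 0, 0, 0], [0, 0, 0, 0, 0], [0, 0, 0, 0, 0]]]}}

```text
time: 3.73
tool_pos: [0.4584, 0.3262, 0.0026]
ee_rot: [-3.141, -0.0, 0.06]
wrist_force: [0.2, 0.2, -0.3]
width: 0.0158
finger_force: 30.0
```

Emit:
{"api": "send_path", "payload": {"rows": [[[0, 0, 0, -0.03, 0], [0, 0, 0, -0.04, 0], [0, 0, 0, -0.04, 0], [0, 0, 0, -0.04, 0], [0, 0, 0, 0, 0], [0, 0, 0, 0, 0]]]}}

```text
time: 4.23
tool_pos: [0.46, 0.3271, 0.1562]
ee_rot: [-3.138, -0.007, 0.06]
wrist_force: [-0.5, 1.0, -1.1]
width: 0.0157
finger_force: 30.0
```

```bash
python3 w.py w2
```

```text
cam [0.52887925 0.32974036 0.33677191]
[[ 0.06  -0.998 -0.003]
 [-0.97  -0.059  0.236]
 [-0.236 -0.011 -0.972]]
4.2833 [0.45857167 0.32620451 0.15306979] [-3.14105037e+00 -1.45319110e-03  5.97926473e-02] [ 0.14962958 -0.21636509 -2.81470607] 0.015734512386357456
```

View pics/w2.png

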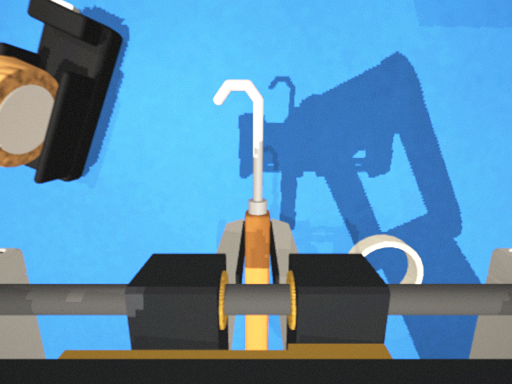

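The hook is held straight: crossbar at row ~84, rod at column ~258. Carry it in front of the shelf.

Emit:
{"api": "send_path", "payload": {"rows": [[[0, 0, 0, 0, 0.03], [0, 0.0034, 0.0388, 0, 0], [0, 0.0034, 0.0388, 0, 0], [0, 0.0034, 0.0388, 0, 0], [0, 0.0034, 0.0388, 0, 0], [0, 0.0034, 0.0388, 0, 0], [0, 0.0034, 0.0388, 0, 0], [0, 0.0034, 0.0388, 0, 0], [0, 0.0034, 0.0388, 0, 0], [0, 0.0034, 0.0388, 0, 0], [0, 0, 0, 0, 0], [0, 0, 0, 0, 0]]]}}

```text
time: 5.28
tool_pos: [0.4978, -0.0237, 0.1495]
ee_rot: [-3.14, 0.006, 0.025]
wrist_force: [-0.1, -0.6, -0.2]
width: 0.0155
finger_force: 30.0
```

```bash
python3 w.py w3
```

```text
cam [ 0.56888968 -0.02300819  0.32924946]
[[ 0.026 -1.    -0.001]
 [-0.968 -0.025  0.248]
 [-0.248 -0.005 -0.969]]
5.3333 [ 0.49789923 -0.02231368  0.14988386] [-3.14006288  0.00489092  0.02779146] [ 0.40006742  0.43482759 -0.5072578 ] 0.015546840008929936
```

View pics/w3.png

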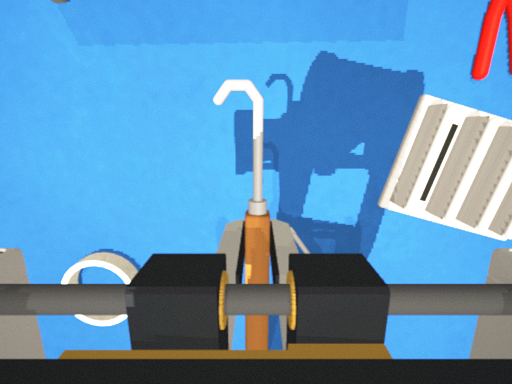

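Run:
```python
from h import *
s=load("w3");print(s["fx"],s["fy"],proj(s,[[.6835,.0153,.132],[.55,-.0223,.155]]))
for uv in [(258,170),(258,200),(247,80),(235,80),(216,101)]: print(uv,plane(s,[uv],.1553)-[.4979,-.0223,0])
print(np.abs(s["color"].astype(int)).mean(axis=(1,2))[:3])
# slots: stand wall tops (left two visible)
for uv in [(424,96),(381,205)]: print(uv,plane(s,[uv],.005))
```

```text
284.97975496120773 284.97975496120773 [[195.39028084 -87.09481511]
 [255.3823813  154.17634514]]
(258, 170) [[ 0.04247045 -0.00184906  0.1553    ]]
(258, 200) [[ 0.02331314 -0.00235778  0.1553    ]]
(247, 80) [[0.09416317 0.00580667 0.1553    ]]
(235, 80) [[0.09398886 0.01265701 0.1553    ]]
(216, 101) [[0.08229312 0.02361945 0.1553    ]]
[157.43684896 157.76041667 158.39192708]
(424, 96) [[ 0.60081292 -0.20180695  0.005     ]]
(381, 205) [[ 0.47766968 -0.17185847  0.005     ]]
```

Run:
```python
from h import *
s=load("top0");g=cv2.cvtColor(s["color"],cv2.COLOR_BGR2HSV)
for u in (215,235,255,275,290): print(u,[(v,)+tuple(int(x) for x in g[v,u]) for v in range(158,172)])
t=load("side0")
pts=np.array([[.6835+.0,.0153+d,z] for d in(.17,-.17) for z in (.132,.104)]);print(proj(s,pts),proj(t,pts)/.64)
```

```text
215 [(158, 51, 8, 213), (159, 60, 6, 212), (160, 54, 6, 210), (161, 54, 6, 212), (162, 56, 8, 216), (163, 47, 8, 217), (164, 39, 9, 198), (165, 102, 18, 141), (166, 107, 127, 159), (167, 105, 159, 189), (168, 105, 155, 199), (169, 105, 158, 191), (170, 105, 154, 192), (171, 106, 149, 195)]
235 [(158, 56, 9, 215), (159, 60, 7, 214), (160, 60, 6, 213), (161, 60, 6, 213), (162, 55, 7, 216), (163, 47, 9, 198), (164, 106, 20, 143), (165, 107, 127, 157), (166, 105, 155, 188), (167, 105, 164, 191), (168, 105, 151, 193), (169, 105, 152, 189), (170, 105, 162, 189), (171, 104, 154, 192)]
255 [(158, 60, 5, 211), (159, 54, 6, 211), (160, 48, 6, 217), (161, 50, 7, 223), (162, 45, 7, 206), (163, 101, 14, 146), (164, 107, 134, 156), (165, 105, 156, 191), (166, 104, 149, 195), (167, 104, 156, 195), (168, 105, 151, 194), (169, 105, 155, 193), (170, 105, 153, 195), (171, 104, 162, 194)]
275 [(158, 54, 6, 211), (159, 55, 7, 213), (160, 45, 7, 216), (161, 40, 12, 199), (162, 95, 12, 132), (163, 107, 130, 147), (164, 105, 157, 187), (165, 105, 161, 192), (166, 105, 156, 191), (167, 105, 152, 193), (168, 105, 157, 190), (169, 105, 155, 193), (170, 105, 162, 191), (171, 105, 152, 189)]
290 [(158, 49, 10, 211), (159, 65, 7, 212), (160, 51, 9, 204), (161, 75, 10, 154), (162, 108, 100, 146), (163, 105, 149, 185), (164, 106, 154, 192), (165, 105, 155, 192), (166, 105, 152, 191), (167, 104, 160, 190), (168, 105, 157, 190), (169, 105, 161, 189), (170, 105, 160, 191), (171, 105, 153, 192)]
[[197.79755393 164.2595663 ]
 [198.82579043 165.6809597 ]
 [299.79075758 163.00540754]
 [298.63659665 164.44613325]] [[454.89526382 233.23645217]
 [454.28991948 241.95076349]
 [406.19972273 353.5497315 ]
 [406.20455134 361.71623917]]
```

Emit:
{"api": "send_path", "payload": {"rows": [[[0, 0, 0, 0.03, -0.022], [0, 0, 0.0044, 0.04, 0], [0, 0, 0, 0.04, 0], [0, 0, 0, 0.0063, 0], [0, 0.03, 0, 0, 0], [0, 0.03, 0, 0, 0], [0, 0.02, 0, 0, 0], [0, 0, 0, 0, 0], [0, 0, 0, 0, 0]]]}}

```text
time: 6.08
tool_pos: [0.5798, -0.0209, 0.0366]
ee_rot: [-3.141, 0.001, 0.054]
wrist_force: [-0.2, 0.4, -1.0]
width: 0.0159
finger_force: 30.0
```

```bash
python3 -c "
from bench import robot, order, status, snapshot;o=status.get_obs();print(o['tool_pos'],o['ee_rot'],o['wrist_force'])"
```

```text
[ 0.57979839 -0.02090243  0.03660503] [-3.14140482e+00  5.91179399e-04  5.40627679e-02] [-0.22898248  0.43235957 -1.0113369 ]
```

Emit:
{"api": "send_path", "payload": {"rows": [[[0, 0.02, 0.0017, 0.003, 0], [0, 0.016, 0, 0, 0], [0, 0.01, 0, 0, 0], [0, 0.006, 0, 0, 0], [0, 0, 0, 0, 0], [0, 0, 0, 0, 0]]]}}

```text
time: 6.58
tool_pos: [0.6305, -0.0209, 0.0334]
ee_rot: [-3.142, 0.001, 0.052]
wrist_force: [-0.6, 0.9, -0.4]
width: 0.0155
finger_force: 30.0
```

```bash
python3 -c "
from bench import robot, order, status, snapshot;o=status.get_obs();print(o['tool_pos'],o['ee_rot'],o['wrist_force'])"
```

```text
[ 0.63050275 -0.02094769  0.03338364] [-3.14158315e+00  9.42482157e-04  5.23058548e-02] [-0.56316577  0.87885496 -0.42927887]
```

Emit:
{"api": "send_path", "payload": {"rows": [[[0, 0, -0.007, 0, 0], [0, 0, -0.007, 0, 0], [0, 0, -0.006, 0, 0], [0, 0, 0, 0, 0], [0, 0, 0, 0, 0]]]}}

```text
time: 7.0
tool_pos: [0.6301, -0.0006, 0.0333]
ee_rot: [3.141, 0.0, 0.053]
wrist_force: [-0.2, -0.2, -0.5]
width: 0.0157
finger_force: 30.0
```

```bash
python3 -c "
from bench import robot, order, status, snapshot;o=status.get_obs();print(o['tool_pos'],o['ee_rot'],o['wrist_force'])"
```

```text
[ 0.63010007 -0.00064118  0.03326083] [3.14138817e+00 1.29016278e-04 5.29473117e-02] [-0.20135467 -0.2327093  -0.48502954]
```

Emit:
{"api": "send_path", "payload": {"rows": [[[0, -0.01, 0, 0, 0], [0, -0.01, 0, 0, 0], [0, -0.01, 0, 0, 0]]]}}

```text
time: 7.25
tool_pos: [0.6018, -0.0025, 0.0336]
ee_rot: [-3.141, -0.004, 0.052]
wrist_force: [3.3, 1.3, -2.8]
width: 0.0155
finger_force: 30.0
```

Emit:
{"api": "send_path", "payload": {"rows": [[[0, -0.012, 0, 0, 0], [0, -0.012, 0, 0, 0], [0, -0.012, 0, 0, 0], [0, -0.012, 0, 0, 0]]]}}

```text
time: 7.58
tool_pos: [0.5535, -0.0047, 0.0336]
ee_rot: [-3.14, -0.004, 0.052]
wrist_force: [3.3, 3.0, -2.4]
width: 0.0158
finger_force: 30.0
```

```bash
python3 w.py t1 top
python3 -c "
import cv2;i=cv2.imread('pics/t1.png')[70:220,150:390];cv2.imwrite('pics/c2.png',cv2.resize(i,None,fx=3,fy=3,interpolation=2))"
```

```text
cam [0.4617789  0.02910467 1.39114333]
[[-0.016 -1.     0.019]
 [-0.995  0.014 -0.094]
 [ 0.094 -0.02  -0.995]]
7.6333 [ 0.55068985 -0.00498796  0.03329025] [-3.14098177e+00  5.44944369e-04  5.20783188e-02] [-1.97410589  0.58584167 -0.8830727 ] 0.01570739152319196
```

View pics/c2.png

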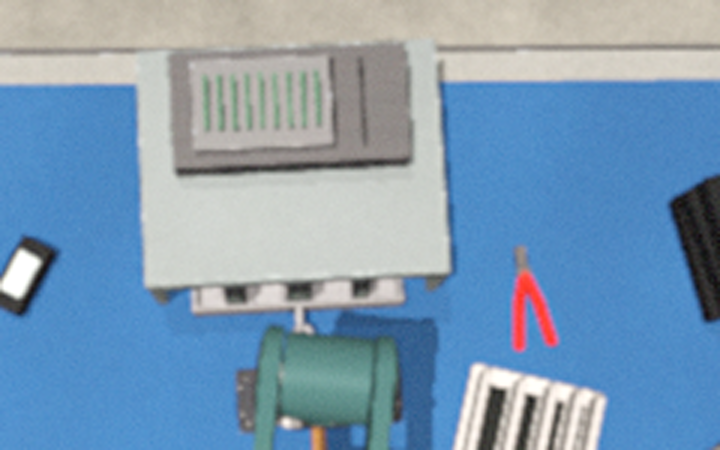

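The tray front (row 295) is emerging, drawn by the hook. Keep pulling to the stop.

Emit:
{"api": "send_path", "payload": {"rows": [[[0, -0.016, 0, 0, 0], [0, -0.016, 0, 0, 0], [0, -0.016, 0, 0, 0], [0, -0.016, 0, 0, 0], [0, -0.014, 0, 0, 0], [0, -0.01, 0, 0, 0], [0, -0.005, 0, 0, 0]]]}}

```text
time: 8.22
tool_pos: [0.4593, -0.0098, 0.0336]
ee_rot: [-3.141, -0.001, 0.052]
wrist_force: [2.0, 2.4, -1.5]
width: 0.0155
finger_force: 30.0
```

Emit:
{"api": "send_path", "payload": {"rows": [[[0, -0.004, 0, 0, 0], [0, -0.004, 0, 0, 0], [0, 0, 0, 0, 0]]]}}

```text
time: 8.47
tool_pos: [0.4516, -0.0107, 0.0333]
ee_rot: [3.141, -0.0, 0.052]
wrist_force: [1.5, 1.5, -1.2]
width: 0.0156
finger_force: 30.0
```

Emit:
{"api": "send_path", "payload": {"rows": [[[0, -0.003, 0, 0, 0], [0, -0.002, 0, 0, 0], [0, 0, 0, 0, 0], [0, 0, 0, 0, 0]]]}}

```text
time: 8.8
tool_pos: [0.4496, -0.0103, 0.0343]
ee_rot: [-3.141, -0.007, 0.052]
wrist_force: [6.3, 5.5, -0.9]
width: 0.0157
finger_force: 30.1
```

```bash
python3 w.py w4
```

```text
cam [ 0.51852337 -0.00776652  0.2148993 ]
[[ 0.052 -0.999 -0.001]
 [-0.97  -0.051  0.236]
 [-0.236 -0.011 -0.972]]
8.85 [ 0.4496512  -0.01025706  0.03430781] [-3.14051272 -0.00647664  0.05195094] [ 5.9662326   5.40248733 -0.51365453] 0.01568521787723928
```

At the stop (6 N). Unhook sideways, retreat, and carry the rod left.

Emit:
{"api": "send_path", "payload": {"rows": [[[0, 0.006, 0, 0, 0], [0, 0.006, 0, 0, 0], [0, 0.005, 0, 0, 0], [0, 0, 0, 0, 0]]]}}

```text
time: 9.18
tool_pos: [0.4641, -0.0106, 0.0328]
ee_rot: [3.141, 0.001, 0.051]
wrist_force: [0.5, -0.3, -1.4]
width: 0.0159
finger_force: 30.0
```

Emit:
{"api": "send_path", "payload": {"rows": [[[0, 0, 0.008, 0, 0], [0, 0, 0.008, 0, 0], [0, 0, 0.008, 0, 0], [0, 0, 0, 0, 0]]]}}

```text
time: 9.52
tool_pos: [0.4647, -0.0358, 0.0331]
ee_rot: [3.141, 0.0, 0.05]
wrist_force: [-0.0, -0.0, -0.5]
width: 0.0157
finger_force: 30.0
```

Emit:
{"api": "send_path", "payload": {"rows": [[[0, -0.02, 0, 0, 0], [0, -0.03, 0, 0, 0], [0, 0, 0, -0.03, 0], [0, 0, 0, -0.03, 0], [0, 0.0073, -0.0402, 0, 0], [0, 0.0073, -0.0402, 0, 0], [0, 0.0073, -0.0402, 0, 0], [0, 0.0073, -0.0402, 0, 0], [0, 0.0073, -0.0402, 0, 0], [0, 0.0073, -0.0402, 0, 0], [0, 0.0073, -0.0402, 0, 0], [0, 0.0073, -0.0402, 0, 0], [0, 0, 0, 0.03, 0], [0, 0, 0, 0.03, 0], [0, 0, 0, 0.02, 0], [0, 0, 0, 0, 0]]]}}

```text
time: 10.85
tool_pos: [0.4525, 0.2857, 0.0076]
ee_rot: [3.137, 0.01, 0.052]
wrist_force: [-1.1, -0.1, -1.0]
width: 0.0156
finger_force: 30.0
```

```bash
python3 -c "
from bench import robot, order, status, snapshot;o=status.get_obs();print(o['tool_pos'],o['ee_rot'],o['wrist_force'])"
```

```text
[0.45248041 0.28569691 0.00761113] [3.13701425 0.01041574 0.0520122 ] [-1.07159551 -0.11910934 -1.04464228]
```

Emit:
{"api": "send_path", "payload": {"rows": [[[0, 0, 0, 0, 0], [0, 0, 0, 0, 0]]]}}

```text
time: 11.02
tool_pos: [0.4577, 0.2878, 0.0146]
ee_rot: [-3.141, -0.002, 0.051]
wrist_force: [-0.8, 0.7, -0.7]
width: 0.0155
finger_force: 30.0
```

Emit:
{"api": "send_path", "payload": {"rows": [[[0, 0, 0, 0.006, 0], [0, 0, 0, 0.004, 0], [0, 0, 0, 0, 0], [0, 0, 0, 0, 0]]]}}

```text
time: 11.35
tool_pos: [0.4567, 0.2875, 0.0034]
ee_rot: [-3.142, -0.0, 0.052]
wrist_force: [0.2, -0.1, 0.1]
width: 0.0159
finger_force: 30.0
```

Emit:
{"api": "send_path", "payload": {"rows": [[[0.05, 0, 0, 0, 0], [0.05, 0, 0, 0, 0], [0.05, 0, 0, 0, 0], [0.05, 0, 0, 0, 0], [0.05, 0, 0, -0.02, 0], [0.05, 0, 0, -0.04, 0], [0.05, 0, 0, -0.04, 0], [0.05, 0, 0, -0.04, 0], [0.05, 0, 0, -0.04, 0], [0.05, 0.006, 0.0363, -0.01, 0], [0.05, 0.006, 0.0363, -0.01, 0], [0.05, 0.006, 0.0363, 0, 0], [0.05, 0.006, 0.0363, 0, 0], [0.05, 0.006, 0.0363, 0, 0], [0.05, 0.006, 0.0363, 0, 0], [0.05, 0.006, 0.0363, 0, 0], [0.05, 0.006, 0.0363, 0, 0], [0.05, 0, 0, 0, 0], [0.05, 0, 0, 0, 0]]]}}

```text
time: 12.93
tool_pos: [0.5197, -0.0015, 0.203]
ee_rot: [-3.141, 0.0, 0.048]
wrist_force: [0.1, -0.8, -0.3]
width: 0.0503
finger_force: 0.0
```

```bash
python3 w.py w5
```

```text
cam [0.58979304 0.0009544  0.38312617]
[[ 0.048 -0.999 -0.001]
 [-0.969 -0.047  0.243]
 [-0.243 -0.011 -0.97 ]]
12.9833 [ 5.19503862e-01 -1.12732843e-04  2.03079721e-01] [-3.14087374e+00  2.89599369e-04  5.03070504e-02] [-0.37736521 -0.12559998  0.47564732] 0.049794390319443924
```

View pics/w5.png

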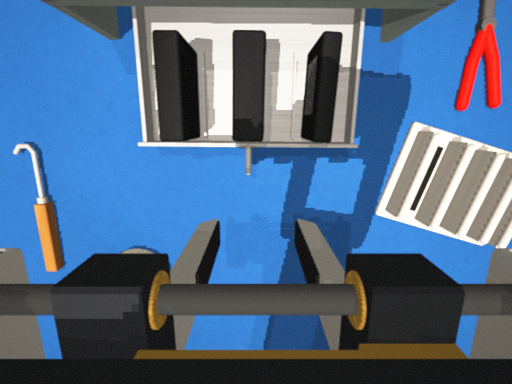

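The hook lies flat at left, clear. The tray is out, with the middle box's top spanning (234..266, 31..135), the loop at (248,160) and the stand on the right with its left corners at (418,124) and (377,207).

Run:
```python
from h import *
s=load("w5");g=cv2.cvtColor(s["color"],cv2.COLOR_BGR2GRAY)
m=(g<60).astype(np.uint8);m[:26]=0;m[146:]=0;m[:,:225]=0;m[:,275:]=0
c=max(cv2.findContours(m,0,2)[0],key=cv2.contourArea);P=plane(s,c[:,0],.097)[:,:2]
print("mid",cv2.minAreaRect(P.astype(np.float32)),cv2.boundingRect(c))
for v in (40,60,80,100,120,130): 
    r=g[v,225:275]; x=np.nonzero(r<60)[0]+225; print(v,x.min(),x.max(),plane(s,[[x.min()-.5,v],[x.max()+.5,v]],.097)[:,:2].round(4).tolist())
print([int(x) for x in g[100:146,250]])
print([int(x) for x in g[24:40,250]])
print("loop",plane(s,[[248,146],[248.5,172]],.05))
print("stand",plane(s,[[418,124],[377,207]],.01))
```

```bash
cat > pic.py <<'E'
E
python3 -c "
import cv2;i=cv2.imread('pics/w5.png')
a=cv2.resize(i[10:160,215:290],None,fx=4,fy=4,interpolation=2);b=cv2.resize(i[110:250,370:512],None,fx=3.4,fy=3.4,interpolation=2)
import numpy as np;o=np.zeros((600,a.shape[1]+b.shape[1],3),np.uint8);o[:a.shape[0],:a.shape[1]]=a;o[:b.shape[0],a.shape[1]:]=b;cv2.imwrite('pics/c3.png',o);print(o.shape)"
```

```text
mid ((0.621812105178833, 0.01063389703631401), (0.09833181649446487, 0.029365357011556625), 1.595349907875061) (233, 31, 33, 111)
40 233 265 [[0.6626, 0.0269], [0.6641, -0.0031]]
60 233 264 [[0.6458, 0.0265], [0.6473, -0.0031]]
80 233 263 [[0.6285, 0.026], [0.6299, -0.0031]]
100 233 263 [[0.6106, 0.0255], [0.6121, -0.0041]]
120 233 262 [[0.5922, 0.025], [0.5936, -0.0041]]
130 233 262 [[0.5827, 0.0247], [0.5841, -0.0046]]
[51, 55, 56, 57, 56, 54, 57, 51, 53, 53, 55, 53, 52, 59, 52, 56, 55, 55, 47, 31, 32, 29, 31, 30, 26, 34, 30, 31, 34, 29, 28, 33, 31, 33, 37, 30, 29, 30, 22, 28, 25, 49, 95, 124, 149, 142]
[244, 243, 243, 243, 245, 232, 96, 36, 50, 46, 51, 47, 47, 51, 46, 50]
loop [[0.56438908 0.01024832 0.05      ]
 [0.53409822 0.00842549 0.05      ]]
stand [[ 0.59935011 -0.20314408  0.01      ]
 [ 0.48770109 -0.1676866   0.01      ]]
(600, 783, 3)
```

View pics/c3.png

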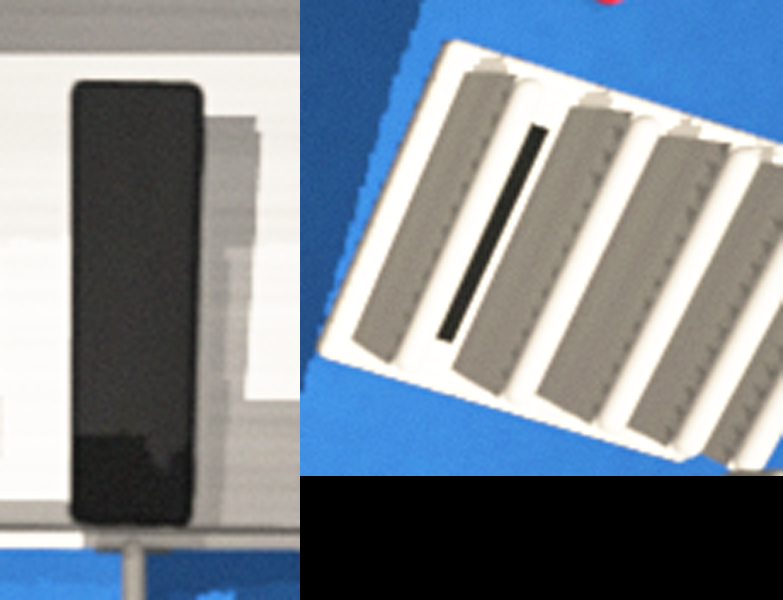

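Middle box: top centre about (0.622, 0.011), apparent thickness about 30 mm. Grip it.

Emit:
{"api": "send_path", "payload": {"rows": [[[0.05, 0, 0, 0, 0.02], [0.05, 0.033, -0.004, 0, 0], [0.05, 0.033, -0.004, 0, 0], [0.05, 0.0318, 0, 0.02, 0], [0.05, 0, 0, 0.03, 0], [0.05, 0, 0, 0, 0], [0.05, 0, 0, 0, 0]]]}}

```text
time: 13.57
tool_pos: [0.6153, 0.0131, 0.1507]
ee_rot: [-3.141, 0.006, 0.034]
wrist_force: [-0.2, -0.4, 0.9]
width: 0.0499
finger_force: 0.0
```

Emit:
{"api": "send_path", "payload": {"rows": [[[0.05, 0, 0, 0.03, 0], [0.05, 0, 0, 0.03, 0], [0.05, 0, 0, 0.025, 0], [0.05, 0, 0, 0, 0], [0.05, 0, 0, 0, 0], [0.05, 0, 0, 0, 0]]]}}

```text
time: 14.07
tool_pos: [0.6186, 0.0115, 0.072]
ee_rot: [3.141, -0.005, 0.032]
wrist_force: [0.5, -0.1, 0.5]
width: 0.0498
finger_force: 0.0
```

```bash
python3 -c "
from bench import robot, order, status, snapshot;o=status.get_obs();print(o['tool_pos'],o['ee_rot'],o['wrist_force'])"
```

```text
[0.61862198 0.01152439 0.07195022] [ 3.14103432 -0.00543841  0.03220362] [ 0.48930671 -0.12121154  0.5237078 ]
```

Emit:
{"api": "send_path", "payload": {"rows": [[[0.05, 0, 0, 0.005, 0], [0.05, 0, 0, 0, 0], [0, 0, 0, 0, 0], [0, 0, 0, 0, 0], [0, 0, 0, 0, 0], [0, 0, 0, 0, 0], [0, 0, 0, 0, 0]]]}}

```text
time: 14.65
tool_pos: [0.6173, 0.0112, 0.0636]
ee_rot: [3.141, -0.001, 0.032]
wrist_force: [-0.3, 0.0, 1.6]
width: 0.0309
finger_force: 30.0
```

Emit:
{"api": "send_path", "payload": {"rows": [[[0, 0, 0, -0.01, 0], [0, 0, 0, -0.02, 0], [0, 0, 0, -0.03, 0], [0, 0, 0, -0.03, 0], [0, 0, 0, -0.03, 0], [0, 0, 0, 0, 0], [0, 0, 0, 0, 0], [0, 0, 0, 0, 0]]]}}

```text
time: 15.32
tool_pos: [0.6163, 0.0112, 0.1816]
ee_rot: [-3.141, 0.003, 0.032]
wrist_force: [-0.2, -0.2, -1.3]
width: 0.0309
finger_force: 30.0
```

```bash
python3 w.py w6; python3 -c "
from bench import robot, order, status, snapshot;o=status.get_obs();print(o['width'],o['finger_force'])"
```

```text
cam [0.68683398 0.01260077 0.36160653]
[[ 0.032 -0.999 -0.   ]
 [-0.969 -0.031  0.245]
 [-0.245 -0.008 -0.969]]
15.3667 [0.61579396 0.01129547 0.18049694] [-3.14120728  0.00460335  0.03175896] [-0.91492177  0.92236354 -2.08328374] 0.030975475637615255
0.030975475637615255 29.967827796936035
```

Grip width is 31 mm, the thickest box, so slot 4 is the only one that accepts it. Carry it to a view over the stand.

Emit:
{"api": "send_path", "payload": {"rows": [[[0, -0.0266, 0.0268, 0, 0], [0, -0.0266, 0.0268, 0, 0], [0, -0.0266, 0.0268, 0, 0], [0, -0.0266, 0.0268, 0, 0], [0, -0.0266, 0.0268, 0, 0], [0, -0.0266, 0.0268, 0, 0], [0, -0.0266, 0.0268, 0, 0], [0, -0.0266, 0.0268, 0, 0], [0, 0, 0, 0, 0.09], [0, 0, 0, 0, 0.09], [0, 0, 0, 0, 0.092], [0, 0, 0, 0, 0], [0, 0, 0, 0, 0]]]}}

```text
time: 16.45
tool_pos: [0.4102, -0.2093, 0.1811]
ee_rot: [-3.14, 0.004, -0.238]
wrist_force: [0.4, -0.1, -1.1]
width: 0.031
finger_force: 30.0
```

```bash
python3 w.py w7
```

```text
cam [ 0.47897781 -0.22707661  0.36103483]
[[-0.236 -0.972 -0.001]
 [-0.942  0.228  0.246]
 [-0.239  0.059 -0.969]]
16.5 [ 0.41050692 -0.20931647  0.18153964] [-3.14057548e+00  2.97541370e-03 -2.37919938e-01] [-0.23773976  0.09830448 -1.81806994] 0.0306716012832049
```

View pics/w7.png

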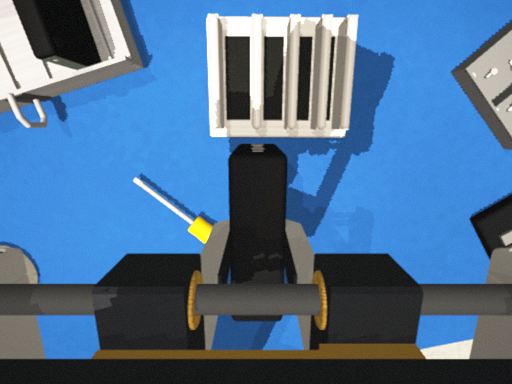

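Slot 4 is the leftmost: dark floor at columns 226-250, flanked by wall tops at about 213 and 257. Box held at columns 229-286.

Run:
```python
from h import *
s=load("w7");g=cv2.cvtColor(s["color"],cv2.COLOR_BGR2GRAY);H,S,V=cv2.split(cv2.cvtColor(s["color"],cv2.COLOR_BGR2HSV))
for v in (50,80,105): print(v,[int(x) for x in g[v,203:270]])
m=((S<70)&(V>70)).astype(np.uint8);m[:8]=0;m[139:]=0;m[:,:200]=0;m[:,362:]=0
for v in (20,40,80,110,130,133): x=np.nonzero(m[v])[0];print(v,x.min(),x.max())
for u in (215,230,270,300,330): y=np.nonzero(m[:,u])[0];print(u,y.min(),y.max())
yw=-.2379;R=np.array([[np.cos(yw),-np.sin(yw)],[np.sin(yw),np.cos(yw)]])
def loc(uv,z): return ((plane(s,uv,z)[:,:2]-[.4105,-.2093])@R).round(4).tolist()
print("left base edge",loc([[208.5,120],[208.5,40]],.01),"front edge",loc([[230,136.5],[330,136.5]],.01))
print("wall5 left top side",loc([[207,80],[219,80],[252,80],[263,80]],.047))
print("dark",loc([[226,50],[250,50],[226,105],[249.5,105]],.01))
dk=(g<60).astype(np.uint8);dk[:30]=0;dk[125:]=0;dk[:,:220]=0;dk[:,255:]=0
ys,xs=np.nonzero(dk);P=(plane(s,np.c_[xs,ys],.010)[:,:2]-[.4105,-.2093])@R
print("dark rect in tool frame (y left)",cv2.minAreaRect(P.astype(np.float32)))
# held box top near edge, z=.18-.0516+.085
for v in (165,185,205): 
    x=np.nonzero(g[v,215:300]<75)[0]+215; print(v,x.min(),x.max(),loc([[x.min()-.5,v],[x.max()+.5,v]],.215))
```

```text
50 [134, 135, 129, 149, 247, 252, 248, 252, 254, 255, 255, 255, 254, 251, 239, 186, 135, 124, 128, 153, 189, 184, 110, 34, 35, 43, 49, 46, 48, 48, 50, 49, 50, 45, 51, 47, 53, 51, 44, 51, 53, 49, 53, 48, 50, 41, 105, 255, 255, 251, 250, 253, 254, 255, 255, 254, 254, 248, 222, 193, 166, 84, 35, 42, 43, 50, 47]
80 [133, 135, 133, 132, 149, 247, 251, 249, 253, 254, 255, 255, 255, 254, 251, 235, 173, 128, 125, 131, 171, 202, 150, 61, 29, 33, 46, 48, 49, 48, 48, 45, 51, 52, 44, 49, 54, 51, 50, 53, 49, 52, 49, 48, 44, 44, 107, 255, 255, 252, 250, 254, 255, 255, 255, 254, 253, 244, 217, 194, 144, 53, 27, 39, 45, 46, 51]
105 [136, 138, 139, 139, 134, 159, 252, 254, 252, 253, 255, 254, 241, 218, 210, 196, 171, 143, 126, 126, 142, 176, 179, 108, 31, 24, 30, 29, 32, 31, 30, 32, 27, 38, 33, 31, 33, 37, 32, 33, 35, 30, 35, 33, 35, 27, 54, 181, 221, 240, 252, 254, 255, 255, 255, 255, 249, 223, 193, 175, 112, 36, 30, 30, 32, 29, 33]
20 206 357
40 207 355
80 208 352
110 209 350
130 210 346
133 210 345
215 13 136
230 16 136
270 17 136
300 14 137
330 14 137
left base edge [[0.0739, 0.0571], [0.1603, 0.0535]] front edge [[0.0546, 0.0319], [0.0547, -0.0888]]
wall5 left top side [[0.1134, 0.0508], [0.1134, 0.0384], [0.1134, 0.0044], [0.1134, -0.0069]]
dark [[0.1501, 0.0342], [0.1501, 0.0072], [0.091, 0.0358], [0.091, 0.0081]]
dark rect in tool frame (y left) ((0.11974483728408813, 0.02194671519100666), (0.08721096068620682, 0.026447691023349762), 0.2690581679344177)
165 228 296 [[0.0496, 0.0142], [0.0497, -0.0213]]
185 229 287 [[0.0391, 0.014], [0.0391, -0.0169]]
205 229 299 [[0.0282, 0.0142], [0.0282, -0.0236]]
```

Emit:
{"api": "send_path", "payload": {"rows": [[[0, 0, 0, 0, 0.01], [0, 0.03, -0.008, 0, 0], [0, 0.03, -0.008, 0, 0], [0, 0.03, -0.0082, 0.02, 0], [0, 0.025, 0, 0.02, 0], [0, 0, 0, 0.02, 0], [0, 0, 0, 0.01, 0], [0, 0, 0, 0, 0], [0, 0, 0, 0, 0], [0, 0, 0, 0, 0], [0, 0, 0, 0, 0]]]}}

```text
time: 17.42
tool_pos: [0.5292, -0.2154, 0.1155]
ee_rot: [3.141, -0.004, -0.25]
wrist_force: [-0.3, -0.6, -1.3]
width: 0.0307
finger_force: 30.0
```

```bash
python3 -c "
from bench import robot, order, status, snapshot;o=status.get_obs();print(o['tool_pos'],o['ee_rot'],o['wrist_force'])"
```

```text
[ 0.52918949 -0.21541745  0.11550316] [ 3.14058669 -0.00384956 -0.25046363] [-0.291294   -0.63251134 -1.28475996]
```

Emit:
{"api": "send_path", "payload": {"rows": [[[0, 0, 0, 0.006, 0], [0, 0, 0, 0.006, 0], [0, 0, 0, 0.004, 0], [0, 0, 0, 0, 0], [0, 0, 0, 0, 0]]]}}

```text
time: 17.83
tool_pos: [0.5282, -0.2147, 0.0965]
ee_rot: [-3.141, 0.001, -0.25]
wrist_force: [-0.0, 0.2, -1.2]
width: 0.031
finger_force: 30.0
```

```bash
python3 -c "
from bench import robot, order, status, snapshot;o=status.get_obs();print(o['tool_pos'],o['wrist_force'],o['wrist_torque'])"
```

```text
[ 0.52815649 -0.21467663  0.09651543] [-0.03344755  0.24112622 -1.16064076] [ 0.0537151   0.03845235 -0.01445449]
```

Emit:
{"api": "send_path", "payload": {"rows": [[[0, 0, 0, 0.005, 0], [0, 0, 0, 0.005, 0], [0, 0, 0, 0, 0], [0, 0, 0, 0, 0]]]}}

```text
time: 18.17
tool_pos: [0.5282, -0.2147, 0.0864]
ee_rot: [-3.141, 0.001, -0.25]
wrist_force: [-0.8, -0.0, -1.8]
width: 0.0309
finger_force: 30.0
```

```bash
python3 -c "
from bench import robot, order, status, snapshot;o=status.get_obs();print(o['tool_pos'],o['wrist_force'],o['wrist_torque'])"
```

```text
[ 0.52820755 -0.21466498  0.08644438] [-0.8495248  -0.01946491 -1.7507881 ] [0.03717183 0.03037958 0.0068236 ]
```

Underside is inside slot 4 without contact. Continue down.

Emit:
{"api": "send_path", "payload": {"rows": [[[0, 0, 0, 0.006, 0], [0, 0, 0, 0.006, 0], [0, 0, 0, 0.006, 0], [0, 0, 0, 0.004, 0], [0, 0, 0, 0, 0], [0, 0, 0, 0, 0]]]}}

```text
time: 18.67
tool_pos: [0.5283, -0.2147, 0.0645]
ee_rot: [-3.141, 0.001, -0.25]
wrist_force: [-0.4, -0.1, -1.5]
width: 0.0311
finger_force: 30.0
```

Emit:
{"api": "send_path", "payload": {"rows": [[[0, 0, 0, 0.003, 0], [0, 0, 0, 0, 0], [0, 0, 0, 0, 0]]]}}

```text
time: 18.92
tool_pos: [0.5286, -0.2149, 0.0622]
ee_rot: [3.141, -0.0, -0.25]
wrist_force: [0.2, 0.8, -1.3]
width: 0.0306
finger_force: 30.0
```

```bash
python3 -c "
from bench import robot, order, status, snapshot;o=status.get_obs();print(o['tool_pos'],o['wrist_force'],o['wrist_torque'])"
```

```text
[ 0.52864715 -0.2148943   0.06224833] [ 0.19689213  0.77772017 -1.27568246] [-0.00081716  0.04996745 -0.02616953]
```

Emit:
{"api": "send_path", "payload": {"rows": [[[0, 0, 0, 0.002, 0], [0, 0, 0, 0, 0], [0, 0, 0, 0, 0]]]}}

```text
time: 19.17
tool_pos: [0.529, -0.215, 0.0615]
ee_rot: [3.141, -0.001, -0.25]
wrist_force: [-1.4, 0.8, 3.6]
width: 0.0307
finger_force: 30.0
```

Emit:
{"api": "send_path", "payload": {"rows": [[[0.05, 0, 0, 0, 0], [0.05, 0, 0, 0, 0], [0.05, 0, 0, 0, 0], [0.05, 0, 0, 0, 0], [0.05, 0, 0, -0.01, 0], [0.05, 0, 0, -0.03, 0], [0.05, 0, 0, -0.04, 0], [0.05, 0, 0, -0.04, 0], [0.05, -0.03, 0, -0.03, 0], [0.05, -0.03, 0, 0, 0], [0.05, -0.03, 0, 0, 0], [0.05, -0.03, 0, 0, 0], [0.05, 0, 0, 0, 0], [0.05, 0, 0, 0, 0]]]}}

```text
time: 20.33
tool_pos: [0.4124, -0.1852, 0.2108]
ee_rot: [3.141, -0.003, -0.251]
wrist_force: [0.6, -0.4, 0.4]
width: 0.0499
finger_force: 0.0
```

```bash
python3 w.py w8; python3 w.py s1 side
python3 -c "
import cv2,numpy as np
i=cv2.imread('pics/w8.png');j=cv2.imread('pics/s1.png')
o=np.zeros((600,800,3),np.uint8);o[:300,:400]=cv2.resize(i,(400,300))
o[:300,400:]=cv2.resize(j,(400,300));b=cv2.resize(j[215:315,150:250],(300,300),interpolation=2);o[300:,:300]=b
o[300:,300:700]=cv2.resize(j[150:270,240:400],(400,300),interpolation=2)
cv2.imwrite('pics/c4.png',o)"
```

```text
cam [ 0.47987088 -0.20320036  0.39115331]
[[-0.248 -0.969  0.001]
 [-0.94   0.241  0.24 ]
 [-0.233  0.059 -0.971]]
20.3833 [ 0.41317545 -0.18545332  0.21058453] [ 3.14095984e+00 -2.38705673e-03 -2.50462335e-01] [ 0.7079229 -0.6559952 -0.0336426] 0.05009904410163616
cam [ 0.95648861 -0.97424615  1.36829442]
[[ 0.945  0.327 -0.015]
 [ 0.244 -0.733 -0.635]
 [-0.218  0.596 -0.772]]
20.4333 [ 0.41359622 -0.1855994   0.21035043] [ 3.14114426e+00 -1.84628633e-03 -2.50246294e-01] [ 0.42820829  0.11873664 -0.14446671] 0.0496100004626127
```

View pics/c4.png

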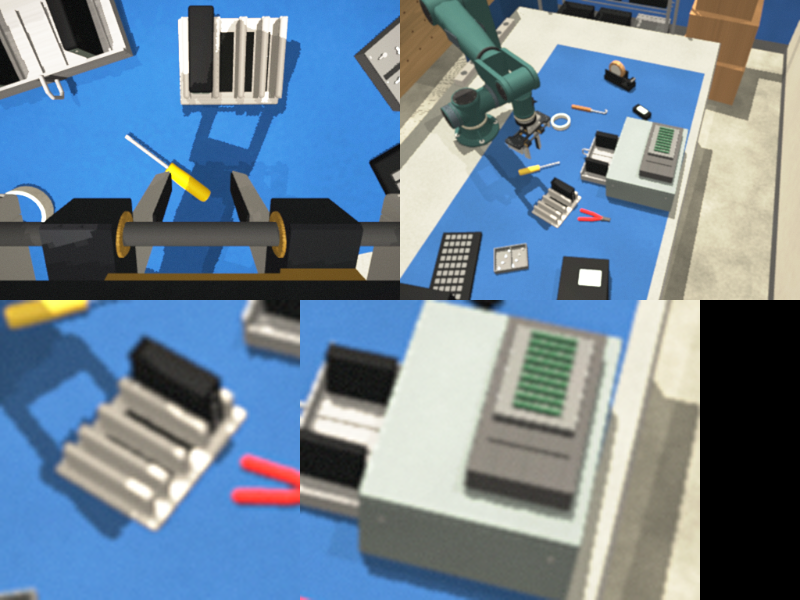

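The box stands upright in slot 4 (the widest), the other two remain in the tray, the tray is out, the rod is flat at left, and nothing else has moved. A quick numeric check of the centring comes next.

Run:
```python
from h import *
s=load("w8");g=cv2.cvtColor(s["color"],cv2.COLOR_BGR2GRAY);H,S,V=cv2.split(cv2.cvtColor(s["color"],cv2.COLOR_BGR2HSV))
m=((g<75)&(S<120)).astype(np.uint8);m[125:]=0;m[:,:235]=0;m[:,276:]=0
m=cv2.morphologyEx(m,cv2.MORPH_OPEN,np.ones((5,5)))
c=max(cv2.findContours(m,0,2)[0],key=cv2.contourArea);print(cv2.boundingRect(c))
P=plane(s,c[:,0],.095)[:,:2];print("box",cv2.minAreaRect(P.astype(np.float32)))
w=((S<70)&(V>70)).astype(np.uint8);y=[np.nonzero(w[100:145,u])[0].max()+100 for u in range(240,345,15)];print(y)
print("front edge",plane(s,[[u,v+.5] for u,v in zip(range(240,345,15),y)],.01)[:,:2].round(3).tolist())
print("slot4 est .532,-.2165")
```

```text
(242, 8, 31, 111)
box ((0.5334024429321289, -0.21745167672634125), (0.02940196543931961, 0.09808595478534698), 74.92257690429688)
[np.int64(133), np.int64(133), np.int64(133), np.int64(133), np.int64(133), np.int64(133), np.int64(133)]
front edge [[0.474, -0.179], [0.47, -0.198], [0.465, -0.217], [0.46, -0.236], [0.455, -0.255], [0.45, -0.274], [0.445, -0.293]]
slot4 est .532,-.2165
```

Box centre is within 2 mm of the slot centre.

```bash
python3 -c "
from bench import robot, order, status, snapshot;print(order.close_job())"
```

```text
the job is handed in; nothing more can be done
None
```

The job is handed in, though no verdict was returned: by my own checks the tray is drawn out to its stop, the rod lies flat and clear of the loop, and the 31 mm middle box stands on the floor of slot 4, within about 2 mm of its centre; I went straight to slot 4 on the gripped width instead of stepping along from the narrow end.

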